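Bed the flat of a bottom-bracket barrel in its V-block

ROBOT

A 6-joint arm with a two-finger parallel gripper is mounted at the origin on the work surface. World frame = base frame: x ahead of the robot, y to its left, z up, the work surface at z = 0. Lengths are in m, angles in rad, forces in N, time in s.
With the tool pointing down it reaches from about 0.25 to 0.725 m from the base axis. Payload 4 kg.
Tool frame: the origin (TCP) lies on the centre line of the jaws, within the pads' length; the fingertips stand tip_reach ahead of it and the grasp point (between the pads) lies 5 mm behind it (tip_reach is the distance from the TCP to the fingertips, in m); z points along the fingers, y is the direction in which the jaws open and shut (so a half turn about z gives the same grasp; the last joint's range is limited). The gripper opens to 85 mm and grips with 20 to 120 N. Pads are 22 mm wide; open, the fingers measure 114 mm over their backs; the gripper's body (76 mm by 85 mm) begins 54 mm behind the grasp point. The pads swing forward as they close: fully open they stand 13 mm farther back than shut.
Start: joints at [1.225, 0.241, 0.005, 1.335, 0, 1.571], TCP at [0.169, 0.47, 0.245] pointing down, gripper open.
Joint ranges: [-2.72, 2.72], [-1.05, 1.87], [-1.09, 1.28], [-1.99, 2.15], [-1.42, 1.44], [-3.14, 3.14]. Speed limits (rad/s): [2.79, 2.79, 3.14, 3.14, 3.14, 3.14].

INTERFACE

Orientations are given as a unit quaternion [x, y, z, w].
In Python, from workcell import * gives the robot as it stands.
- The arm moves only by the tool arm_command, never from a script. Its arguments are lists of equal length, an entry for each row: "translation": the shift along the tool's x, y, z in cm, a list of three; "turn": the turn about the tool's z in rad; "hand": the closure, from 0 (fully open) to 1 (shut). In form: {"translation": [[x, y, z], ...], "turn": [turn, ...], "hand": [hand, ...]}. A call has 1 to 5 rows; each row is the pose to reach, as a shift and turn from the pose commanded when the call began, along the tool's axes at that moment; what a row does not reach only later rows make up. A row lasts 1/12 s, in which the tool goes at most 41.7 mm and 7.16 degrees, less where a joint would pass 70% of its speed; a pose out of reach is approached as far as the arm can. A call with a gripper value outside its range is refused whole. The fingers move at their own pace and stop on an object; the grip force is fixed at half the most. Time passes only in rows, so rows that repeat a pose let the fingers close. It gives the time, the measured TCP pose, the force and the opening at its end, in the units of the state.
- get_obs(): the state, without advancing time (a new reading comes with each control period).
- camera(name): name is "scene" or "top"; returns (picture, depth): 420x560x3 uint8, red, green, blue; 420x560 float32, m along the optical axis (not along the pixel's ray), 0 where there is no reading.
- camera_info(name): a dict with "mtx" (3x3 intrinsics, pixels), "world_to_cam" (4x4, takes a point from world to camera coordinates). Camera axes: x right, y down, z forward; pixel columns grow to the right and rows downward; lengths in m; the calibration is good to about 2 mm. A picture is of the moment at which its call begins. camera_info takes no time and is no camera call.
- job_done(): hands the job in, once; it reports no verdict.
Trained networks look in the newest picture that a camera, given by its name, has taken for a name from the list of things; names that differ only in an ending like _2 or _b are one class to them, and where a whole thing is asked for, a point or a joint stands for the part that bears it (a point fixed in the world has none). Each returns a list of dicts, best first, with "conf" (0 to 1); they miss things now and then, are a little off and sometimes report something else, mostly with a low value. They report only what shows in the picture. A call takes as long as a camera call. They do not tell look-alikes from the thing itself.
- search_frame(camera, name): "location" ([row, column] in pixels, amid what is visible of it).
- spot_point(camera, name): "location" ([row, column] in pixels: a listed point, or the origin of a listed thing).
The state is a dict: "clock": time; "joint_pos": joint angles; "joint_vel": joint speeds; "tau": joint torques, N m; "eef_pos": TCP position; "tool_rot": TCP orientation; "ft_force": force on the tool from outside, world axes, zero at the start; "ft_torque": the same for the moment, N m; "grip_width": finger opening in m.
Only numpy, scipy, OpenCV 4.12 (cv2) and the standard library are available. Lean on these libraries where they do the work, as an engineer would, in place of code of your own. Each camera call takes 0.05 s, during which the arm holds its last target. There are 200 camera calls.

TASK

Two eccentric bottom-bracket barrels lie in V-blocks on the bicycle bench. Take the silver one with the red knob: swing its leaning pin up so that the barrel rolls in its groove until its milled flat drops onto the groove face and the pin stands upright, without lifting the barrel out of the V-block. Let go of it there, and leave the dark barrel with the black knob as it is.

Things in the scene. Friction and masses are not known exactly. Their poses are not given: they have to be found in the camera images.
- flat_barrel: silver barrel, loose, 0.45 kg, 54 mm dia, 84 mm long, lying in the V-groove. Origin at its centre on its axis; x along its axis and the groove; z along its radial turning pin (steel, 8 mm dia, at mid-length). Blue-inked milled flat, 4.5 mm deep, faces (0,+1,-1)/sqrt(2) in its frame. At the start the pin leans 42 degrees to the block's -y side. Friction holds it where it is left.
- flat_knob (a point): centre of the red ball knob (20 mm dia) on the silver barrel's pin, 85 mm from the barrel's axis; 116 mm above the table at the start, 135 mm when the flat is bedded. About 2 N along its arc turns the barrel (push inward and up along the arc: level pushes jam); as the pin comes upright the flat drops onto the groove's +y face and turning stiffens.
- vee_block: fixed steel V-block under the silver barrel, 90 long, 84 wide, 45 mm high, on a green base 100 x 110 mm. Origin: centre of its underside; z up, x along the groove. 45-degree faces meet 15 mm above the table at y = 0. The barrel's axis lies at y 0, z 53 mm while round; at y +3.2, z 50 mm with the flat bedded on the +y face, pin upright.
- plain_knob (a point): centre of the black ball knob (20 mm dia) of the other barrel: dark, same size, fully round without a flat, in a second, equal V-block; its pin leans 20 degrees. To be left alone.
Mind the look-alikes: they are no part of the job. Leave any yellow look-alike of the flat_barrel alone.

How it is judged:
At the end, for the whole second after the job is handed in: Silver barrel at rest in its V-block, flat on the +y face: pin within 11 degrees of upright, axis within 11 degrees of the groove, centre within 30 mm of the block's centre along the groove and about 10 mm of the bedded place across it and in height; black knob within 20 mm of its start (angle between flat_barrel's own z axis and vertical below 0.2 rad and angle between the x axis of flat_barrel and the x axis of vee_block, either way round below 0.2 rad and x of flat_barrel in the frame of vee_block between -0.03 and 0.03 m and y of flat_barrel in the frame of vee_block between -0.008 and 0.012 m and z of flat_barrel in the frame of vee_block between 0.04 and 0.06 m and linear speed of flat_barrel below 0.02 m/s and distance of plain_knob from where it was at the start of the episode below 0.02 m); the robot touches nothing.
It fails at once if the silver barrel is lifted out of its V-block (raised by more than 20 mm) (z of flat_barrel in the frame of vee_block above 0.073 m).
It fails at once if the dark barrel is disturbed (its black knob moved by more than 20 mm) (distance of plain_knob from where it was at the start of the episode above 0.02 m).
It also fails if it takes over 29 s, if anything falls off the work surface, if the arm or the gripper's body presses on something with over 40 N, if the wrist force passes 120 N, or if a joint passes its speed limit or range.

## Working session

There is one attempt and no reset: what is moved stays moved. The work goes in short steps, Python scripts to look and compute and a tool call to move; the robot and the scene stay as the last step left them, time stands still between calls to the robot, and variables do not carry over. Pictures are saved under pics/ and viewed, about 8 in all and at most 12, crops included, and the job is handed in when it is done.

Besides the shell and the picture viewer there is one more tool, called after "Request:" by a JSON object that holds its "fn" and its "kwargs". arm_command: Moves the arm, as the interface text tells. Its arguments: {"type":"object","properties":{"translation":{"type":"array","items":{"type":"array","items":{"type":"number"}}},"turn":{"type":"array","items":{"type":"number"}},"hand":{"type":"array","items":{"type":"number"}}},"required":["translation","turn","hand"]}

```bash
mkdir -p pics
cat > h.py <<'E'
from workcell import *
import numpy as np, cv2
def world(cam,d,r,c,z=None):
    i=camera_info(cam);K=np.array(i["mtx"]);T=np.linalg.inv(np.array(i["world_to_cam"]))
    if d is not None:
        p=d[max(0,int(r)-2):int(r)+3,max(0,int(c)-2):int(c)+3];p=p[p>0];z=np.median(p)
    return (T@np.r_[np.linalg.inv(K)@[c,r,1]*z,1])[:3]
E
python3 - <<'E'
from h import *
ims=[]
for cam in ["scene","top"]:
    im,d=camera(cam);np.save(f"{cam}_d.npy",d);np.save(f"{cam}.npy",im);cv2.imwrite(f"pics/{cam}1.png",im[:,:,::-1])
    for n in ["flat_knob","plain_knob","flat_barrel","vee_block"]:
        for q in spot_point(cam,n)[:4]:
            r,c=q["location"];print(cam,n,round(q["conf"],2),[round(r),round(c)],world(cam,d,r,c).round(3))
o=get_obs();print(o)
E
```

```text
scene flat_knob 0.9 [267, 235] [ 0.483 -0.26   0.12 ]
scene flat_knob 0.57 [264, 160] [ 0.319 -0.35   0.015]
scene plain_knob 0.7 [174, 375] [0.547 0.1   0.134]
scene flat_barrel 0.72 [264, 121] [ 0.273 -0.411  0.045]
scene flat_barrel 0.68 [260, 258] [ 0.489 -0.205  0.072]
top flat_knob 0.91 [279, 377] [ 0.314 -0.343  0.015]
top flat_knob 0.76 [209, 347] [ 0.468 -0.254  0.116]
top plain_knob 0.59 [171, 188] [0.545 0.114 0.135]
top flat_barrel 0.56 [298, 407] [ 0.269 -0.408  0.044]
top flat_barrel 0.55 [208, 320] [ 0.477 -0.196  0.072]
{'clock': 0.5, 'joint_pos': array([ 1.22498384e+00,  2.40623045e-01,  4.91354353e-03,  1.33520493e+00,
       -1.18012230e-05,  1.57083830e+00]), 'joint_vel': array([-6.18832625e-04, -7.29742511e-04,  6.86283211e-04,  1.25832405e-03,
        1.56232692e-05,  3.28132343e-04]), 'tau': array([-5.99726918e-04, -3.71858883e+01,  2.52461475e+01,  2.74698497e-03,
       -8.97956807e-05,  1.03972681e-06]), 'eef_pos': array([0.16946911, 0.47035825, 0.24526188]), 'tool_rot': array([ 1.72066649e-01,  9.85085308e-01, -5.91863276e-05, -4.34571827e-06]), 'ft_force': array([-0.75308331, -0.23816532, -0.22368335]), 'ft_torque': array([0.00689604, 0.03248205, 0.06409639]), 'grip_width': 0.08553650293059283}
```

View pics/scene1.png

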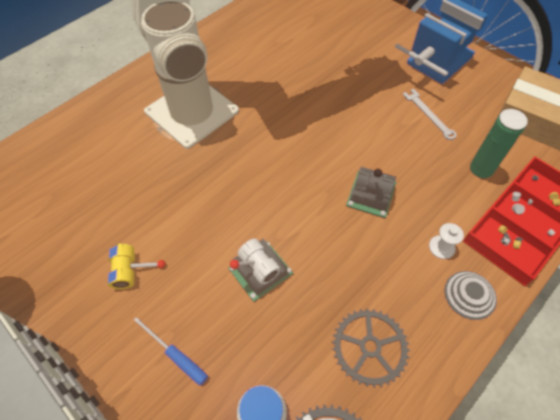

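View pics/top1.png

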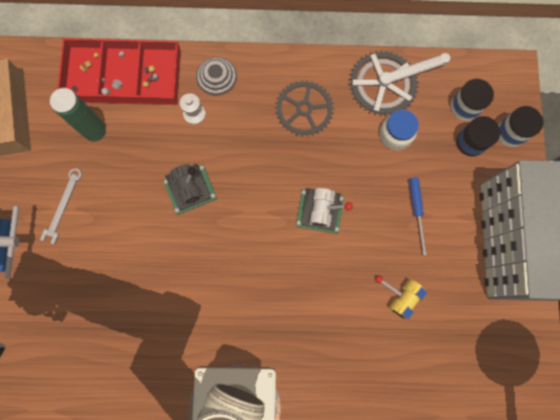

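Red-knob candidates are the silver barrel in the V-block (top 209,347; scene 267,235) and the yellow look-alike lying on the table (top 279,377; scene 264,160). The dark barrel has a black knob (top 171,188). I choose the silver one, which is the one in a V-block with its knob at about z 0.116. Next I'll take a close crop and get the block's pose.

Run:
```python
from h import *
im=np.load("top.npy");d=np.load("top_d.npy")
i=camera_info("top");K=np.array(i["mtx"]);T=np.linalg.inv(np.array(i["world_to_cam"]))
print("cam pos",T[:3,3].round(3))
sub=np.zeros(d.shape,bool);sub[175:245,285:365]=True
v,u=np.nonzero(sub&(d>0));Z=d[v,u]
P=(T@np.c_[(np.linalg.inv(K)@np.c_[u,v,np.ones_like(u)].T).T*Z[:,None],np.ones_like(u)].T).T[:,:3]
C=im[v,u].astype(int)
red=(C[:,0]>120)&(C[:,1]<70)&(C[:,2]<70)&(P[:,2]>.08)
print("red",red.sum(),P[red].mean(0).round(4),P[red].max(0).round(3),"px",v[red].mean(),u[red].mean())
g=(C[:,1]>C[:,0]+8)&(C[:,1]>C[:,2]+2)&(P[:,2]<.03)
print("green",g.sum(),cv2.minAreaRect(P[g,:2].astype(np.float32)))
h=(P[:,2]>.025)&(P[:,2]<.06)
print("block",h.sum(),cv2.minAreaRect(P[h,:2].astype(np.float32)))
b=(P[:,2]>.068)&~red&(P[:,1]>P[red,1].mean()+.03)
print("barrel top",b.sum(),P[b].mean(0).round(4),cv2.minAreaRect(P[b,:2].astype(np.float32)))
# knob centre on ray at z=.116
for r,c in [(v[red].mean(),u[red].mean())]:
    ray=T[:3,:3]@np.linalg.inv(K)@[c,r,1];s=(.116-T[2,3])/ray[2];print("knob",(T[:3,3]+s*ray).round(4))
a=cv2.resize(im[165:255,280:370],(450,450),interpolation=cv2.INTER_CUBIC)
s=np.load("scene.npy");a2=cv2.resize(s[222:312,220:310],(450,450)[::-1],interpolation=cv2.INTER_CUBIC)
cv2.imwrite("pics/crop.png",cv2.resize(np.hstack([a,a2]),(800,400))[:,:,::-1])
```

```text
cam pos [ 0.246 -0.096  1.184]
red 37 [ 0.4734 -0.2558  0.123 ] [ 0.481 -0.249  0.129] px 206.0 348.0
green 248 ((0.4772965908050537, -0.19956164062023163), (0.10664389282464981, 0.08385231345891953), 81.09093475341797)
block 604 ((0.48451390862464905, -0.2004404067993164), (0.08420426398515701, 0.09156683087348938), 81.75270080566406)
barrel top 539 [ 0.4826 -0.2007  0.0747] ((0.48312488198280334, -0.2022763192653656), (0.04763967543840408, 0.08534123003482819), 82.28106689453125)
knob [ 0.4749 -0.2568  0.116 ]
```

View pics/crop.png

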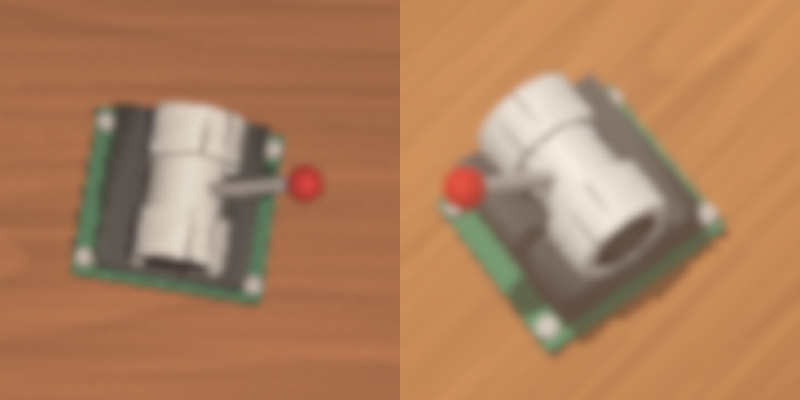

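The crop shows the silver barrel in its V-block, with the pin and red knob leaning towards world -y; the knob is at top (206,348). The groove axis is about (0.99,-0.14) and the block centre about (0.483,-0.200). The predicted knob (0.475,-0.2565) agrees with the measured (0.475,-0.257,0.116). The plan is to straddle the knob with the jaws along the groove, grip it so it can pivot, and follow the arc.

Request:
{"fn": "arm_command", "kwargs": {"translation": [[-2.7,-2.9,0],[-5.4,-5.8,0],[-8.1,-8.7,0],[-10.8,-11.6,0],[-13.5,-14.5,0]], "turn": [0,0,0,0,0], "hand": [0,0,0,0,0]}}

```text
clock: 0.92
eef_pos: [0.2475, 0.2866, 0.2453]
tool_rot: [0.171, 0.985, 0.0, 0.0]
ft_force: [1.2, -0.2, 1.0]
grip_width: 0.0853
```

Request:
{"fn": "arm_command", "kwargs": {"translation": [[-2.7,-2.9,0],[-5.4,-5.8,0],[-8.1,-8.7,0],[-10.8,-11.6,0],[-13.5,-14.5,0]], "turn": [0,0,0,0,0], "hand": [0,0,0,0,0]}}

```text
clock: 1.33
eef_pos: [0.3255, 0.1043, 0.2457]
tool_rot: [0.172, 0.985, 0.0, 0.001]
ft_force: [1.0, 0.6, -1.2]
grip_width: 0.085
```

Request:
{"fn": "arm_command", "kwargs": {"translation": [[-2.7,-2.9,0],[-5.4,-5.8,0],[-8.1,-8.7,0],[-10.8,-11.6,0],[-13.5,-14.5,0]], "turn": [0,0,0,0,0], "hand": [0,0,0,0,0]}}

```text
clock: 1.75
eef_pos: [0.4034, -0.0783, 0.2457]
tool_rot: [0.172, 0.985, 0.0, 0.001]
ft_force: [0.9, 0.8, -0.1]
grip_width: 0.0855
```

Request:
{"fn": "arm_command", "kwargs": {"translation": [[-2.7,-2.9,0],[-5.4,-5.8,0],[-8.1,-8.7,0],[-10.8,-11.6,0],[-12.9,-14.5,0]], "turn": [0.12,0.24,0.36,0.48,0.6], "hand": [0,0,0,0,0]}}

```text
clock: 2.17
eef_pos: [0.4762, -0.2586, 0.2451]
tool_rot: [0.458, 0.889, 0.0, 0.0]
ft_force: [1.2, -0.1, 0.4]
grip_width: 0.0856
```

Request:
{"fn": "arm_command", "kwargs": {"translation": [[0,0,0],[0,0,0],[0,0,0],[0,0,0],[0,0,0]], "turn": [0.12,0.24,0.36,0.48,0.6], "hand": [0,0,0,0,0]}}

```text
clock: 2.58
eef_pos: [0.4752, -0.2565, 0.2451]
tool_rot: [0.7, 0.714, -0.0, -0.0]
ft_force: [0.6, -0.8, -0.2]
grip_width: 0.0852
```

Request:
{"fn": "arm_command", "kwargs": {"translation": [[0,0,0],[0,0,0]], "turn": [0.12,0.165], "hand": [0,0]}}

```text
clock: 2.75
eef_pos: [0.4753, -0.2563, 0.2453]
tool_rot: [0.756, 0.654, -0.0, -0.0]
ft_force: [-0.7, 0.3, 0.5]
grip_width: 0.0851
```

Request:
{"fn": "arm_command", "kwargs": {"translation": [[0,0,4],[0,0,8],[0,0,11],[0,0,13.4],[0,0,13.4]], "turn": [0,0,0,0,0], "hand": [0,0,0,0,0]}}

```text
clock: 3.17
eef_pos: [0.4715, -0.2542, 0.1059]
tool_rot: [0.755, 0.656, -0.002, -0.005]
ft_force: [-0.7, 0.2, -0.5]
grip_width: 0.0852
```

Run:
```python
from h import *
o=get_obs();print(o["eef_pos"],o["ft_force"])
s,d=camera("scene");t,_=camera("top")
a=cv2.resize(s[190:310,170:330],(400,300),interpolation=cv2.INTER_CUBIC);b=cv2.resize(t[150:270,270:430],(400,300),interpolation=cv2.INTER_CUBIC)
cv2.imwrite("pics/near.png",np.hstack([a,b])[:,:,::-1])
```

```text
[ 0.4714797  -0.25419816  0.10586846] [-0.74778466  0.22884006 -0.49024183]
```

View pics/near.png

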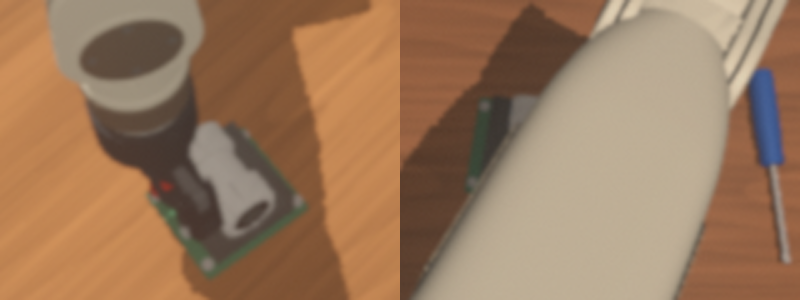

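The scene view shows the knob (red at crop 165,187) between the open fingers, with no contact. I'll let the arm settle and close the jaws.

Request:
{"fn": "arm_command", "kwargs": {"translation": [[0,0,0],[0,0,0],[0,0,0],[0,0,0],[0,0,0]], "turn": [0,0,0,0,0], "hand": [0.3,0.5,0.6,0.65,0.7]}}

```text
clock: 3.68
eef_pos: [0.4758, -0.2566, 0.1123]
tool_rot: [0.755, 0.656, 0.0, 0.001]
ft_force: [-0.9, 0.1, 0.1]
grip_width: 0.0265
```

Request:
{"fn": "arm_command", "kwargs": {"translation": [[0,0,0],[0,0,0],[0,0,0],[0,0,0],[0,0,0]], "turn": [0,0,0,0,0], "hand": [0.75,0.8,0.85,0.9,0.9]}}

```text
clock: 4.1
eef_pos: [0.4755, -0.2567, 0.1118]
tool_rot: [0.755, 0.656, -0.0, 0.001]
ft_force: [-1.9, -1.1, 5.1]
grip_width: 0.0168
```

The width of 16.8 mm is below the 20 mm ball, so I'll check the grip.

Run:
```python
from h import *
o=get_obs();print(o["eef_pos"],o["ft_force"],o["ft_torque"],o["grip_width"])
s,d=camera("scene")
cv2.imwrite("pics/grip.png",cv2.resize(s[210:300,190:310],(800,600),interpolation=cv2.INTER_CUBIC)[:,:,::-1])
m=(s[:,:,0]>110)&(s[:,:,1]<70)&(s[:,:,2]<70);m[:,:190]=0;m[:200]=0;m[310:]=0;m[:,300:]=0
r,c=np.nonzero(m);print(len(r),r.mean(),c.mean())
i=camera_info("scene");K=np.array(i["mtx"]);W=np.array(i["world_to_cam"])
for p in [(.475,-.2567,.116),(.475,-.2567,.110)]:
    q=K@(W@np.r_[p,1])[:3];print(p,q[1]/q[2],q[0]/q[2])
```

```text
[ 0.47548487 -0.25665921  0.11179227] [-1.87360369 -1.13039841  5.13424703] [-0.11985593  0.17380596  0.04135314] 0.01675203519153279
0 nan nan
(0.475, -0.2567, 0.116) 263.74162549331504 233.17082554360275
(0.475, -0.2567, 0.11) 264.95470050976905 233.4630327842978<stdin>:6: RuntimeWarning: Mean of empty slice.
  ret = ret.dtype.type(ret / rcount)
```

View pics/grip.png

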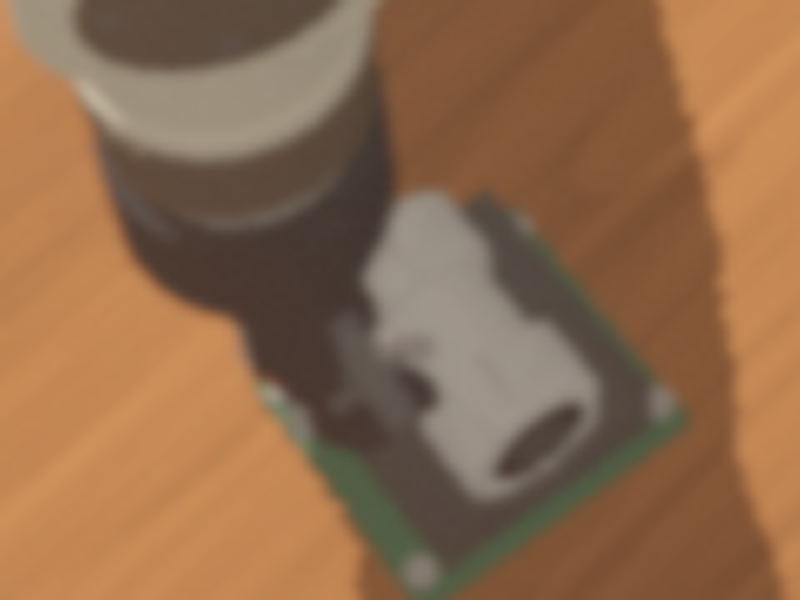

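The knob is hidden inside the fingers and the barrel sits undisturbed. I'll make a first small step along the arc to test the grip.

Request:
{"fn": "arm_command", "kwargs": {"translation": [[0.23,0,-0.19],[0.46,0,-0.38],[0.7,0,-0.56],[0.94,0,-0.73],[0.94,0,-0.73]], "turn": [0,0,0,0,0], "hand": [0.9,0.9,0.9,0.9,0.9]}}

```text
clock: 4.57
eef_pos: [0.4767, -0.2478, 0.1194]
tool_rot: [0.755, 0.656, -0.001, 0.001]
ft_force: [-1.5, -5.7, 3.4]
grip_width: 0.0165
```

Request:
{"fn": "arm_command", "kwargs": {"translation": [[0.5,0,-0.31],[1.04,0,-0.57],[1.61,0,-0.79],[2.19,0,-0.96],[2.19,0,-0.96]], "turn": [0,0,0,0,0], "hand": [0.9,0.9,0.9,0.9,0.9]}}

```text
clock: 4.98
eef_pos: [0.4801, -0.2262, 0.1298]
tool_rot: [0.755, 0.656, -0.001, 0.002]
ft_force: [-1.6, -6.4, 6.3]
grip_width: 0.0165
```

Run:
```python
from h import *
o=get_obs();print(o["eef_pos"],o["ft_force"],o["ft_torque"],o["grip_width"])
s,d=camera("scene")
cv2.imwrite("pics/mid.png",cv2.resize(s[210:300,190:310],(600,450),interpolation=cv2.INTER_CUBIC)[:,:,::-1])
```

```text
[ 0.48014605 -0.22617435  0.12980619] [-1.64815227 -6.42661605  6.2742544 ] [-1.42559818  0.50967079  0.13834448] 0.01654777208119872
```

View pics/mid.png

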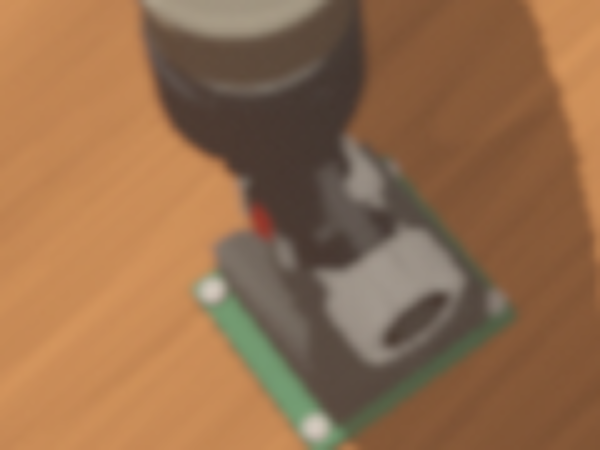

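Run:
```python
from h import *
i=camera_info("scene");K=np.array(i["mtx"]);W=np.array(i["world_to_cam"])
Y=np.array([.14,.99]);C=np.array([.483,-.2003])
for t in [42,34,30,26,22,18,14,10]:
    a=np.radians(t);e=27*(1-np.cos(np.radians(max(0,33.56-t))))/2**.5
    y=(-85*np.sin(a)+e)/1e3;z=(53+85*np.cos(a)-e)/1e3
    p=np.r_[C+Y*y,z];q=K@(W@np.r_[p,1])[:3];print(t,p.round(4),(q[:2]/q[2])[::-1].round(1))
q=K@(W@np.r_[.48,-.226,.135,1])[:3];print("grasp pt",(q[:2]/q[2])[::-1].round(1))
```

```text
42 [ 0.475  -0.2566  0.1162] [263.7 233.2]
34 [ 0.4763 -0.2474  0.1235] [259.5 236.7]
30 [ 0.4771 -0.2423  0.1266] [257.5 238.7]
26 [ 0.4778 -0.237   0.1292] [255.4 240.8]
22 [ 0.4786 -0.2314  0.1314] [253.3 243.1]
18 [ 0.4794 -0.2256  0.1331] [251.3 245.4]
14 [ 0.4803 -0.2196  0.1344] [249.3 247.9]
10 [ 0.4812 -0.2133  0.1351] [247.4 250.5]
grasp pt [251.2 245.4]
```

The red sliver at scene (254,242) fits the knob at about 18–20°, given the roughly 3 px offset of this camera. The knob is following, so I'll carry on.

Request:
{"fn": "arm_command", "kwargs": {"translation": [[0.61,0,-0.13],[1.24,0,-0.2],[1.89,0,-0.23],[2.38,0,-0.21],[2.38,0,-0.21]], "turn": [0,0,0,0,0], "hand": [0.9,0.9,0.9,0.9,0.9]}}

```text
clock: 5.45
eef_pos: [0.4847, -0.2023, 0.1325]
tool_rot: [0.755, 0.656, 0.001, 0.003]
ft_force: [0.9, -5.7, 8.2]
grip_width: 0.0165
```

Request:
{"fn": "arm_command", "kwargs": {"translation": [[0.25,0,0.01],[0.5,0,0.02],[0.5,0,0.02],[0.5,0,0.02]], "turn": [0,0,0,0], "hand": [0.9,0.9,0.9,0.9]}}

```text
clock: 5.78
eef_pos: [0.4853, -0.1976, 0.1319]
tool_rot: [0.755, 0.656, 0.001, 0.002]
ft_force: [-0.8, -4.2, 7.3]
grip_width: 0.0166
```

Forces are small, with a slight downward press onto the flat. I'll release, rise and look.

Request:
{"fn": "arm_command", "kwargs": {"translation": [[0,0,0],[0,0,0],[0,0,0],[0,0,0],[0,0,0]], "turn": [0,0,0,0,0], "hand": [0.7,0.5,0.3,0.1,0]}}

```text
clock: 6.2
eef_pos: [0.4832, -0.1962, 0.1295]
tool_rot: [0.755, 0.656, -0.0, -0.001]
ft_force: [-0.1, 0.4, -0.2]
grip_width: 0.0732
```

Request:
{"fn": "arm_command", "kwargs": {"translation": [[0,0,0],[0,0,0],[0,0,-2],[0,0,-5],[0,0,-9]], "turn": [0,0,0,0,0], "hand": [0,0,0,0,0]}}

```text
clock: 6.62
eef_pos: [0.4816, -0.1959, 0.2182]
tool_rot: [0.755, 0.656, -0.002, -0.003]
ft_force: [-0.3, 0.4, 1.0]
grip_width: 0.0855
```

Request:
{"fn": "arm_command", "kwargs": {"translation": [[-4,0,0],[-8,0,0],[-12,0,0],[-16,0,0],[-18,0,0]], "turn": [0,0,0,0,0], "hand": [0,0,0,0,0]}}

```text
clock: 7.03
eef_pos: [0.4575, -0.379, 0.22]
tool_rot: [0.756, 0.655, -0.001, 0.001]
ft_force: [0.6, 0.3, -0.9]
grip_width: 0.0859
```

Run:
```python
from h import *
im,d=camera("top");s,ds=camera("scene")
i=camera_info("top");K=np.array(i["mtx"]);T=np.linalg.inv(np.array(i["world_to_cam"]))
C=np.array([.483,-.2003]);Y=np.array([.14,.99]);X=np.array([.99,-.14])
for cam in ["top","scene"]:
    for n in ["flat_knob","plain_knob"]:
        for q in spot_point(cam,n)[:3]:
            r,c=q["location"];p=world(cam,im is not None and (d if cam=="top" else ds),r,c);print(cam,n,round(q["conf"],2),[round(r),round(c)],p.round(3),"blk x,y mm",(1e3*np.r_[(p[:2]-C)@X,(p[:2]-C)@Y]).round(1))
m=(im[:,:,0]>110)&(im[:,:,1]<75)&(im[:,:,2]<75);m[:170]=0;m[250:]=0;m[:,:280]=0;m[:,370:]=0
r,c=np.nonzero(m);print(len(r),r.mean(),c.mean())
ray=T[:3,:3]@np.linalg.inv(K)@[c.mean(),r.mean(),1];p=T[:3,3]+(.135-T[2,3])/ray[2]*ray
print("knob@.135",p.round(4),((p[:2]-C)@X*1e3).round(1),((p[:2]-C)@Y*1e3).round(1))
print(get_obs()["eef_pos"],get_obs()["clock"])
a=cv2.resize(im[165:255,280:370],(400,400),interpolation=cv2.INTER_CUBIC);b=cv2.resize(s[205:305,215:315],(400,400),interpolation=cv2.INTER_CUBIC)
cv2.imwrite("pics/after.png",np.hstack([a,b])[:,:,::-1])
```

```text
top flat_knob 0.93 [203, 344] [ 0.478 -0.244  0.135] blk x,y mm [  0.8 -44. ]
top plain_knob 0.86 [167, 190] [0.572 0.122 0.073] blk x,y mm [ 42.7 331.2]
scene flat_knob 0.61 [261, 242] [ 0.488 -0.245  0.128] blk x,y mm [ 11.2 -43.1]
scene plain_knob 0.73 [172, 373] [0.521 0.141 0.073] blk x,y mm [ -9.7 343.2]
6 209.5 317.8333333333333
knob@.135 [ 0.4611 -0.1853  0.135 ] -23.8 11.8
[ 0.45863319 -0.37394773  0.21996381] 7.3333
```

View pics/after.png

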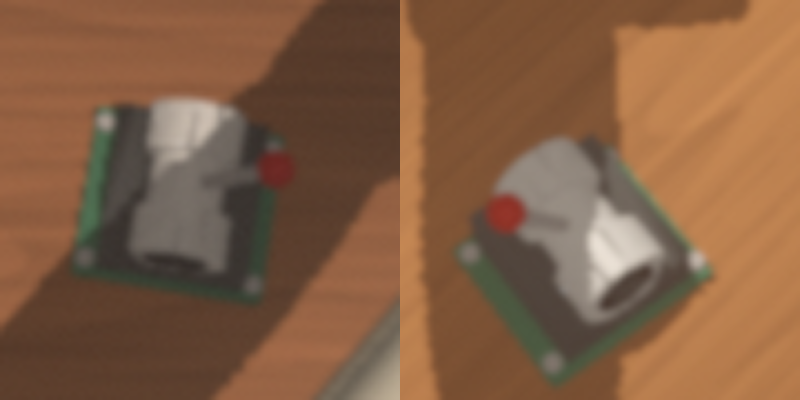

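The knob is at about 31°, not upright: it slipped or fell back. While going back over the knob I'll shut the jaws to 0.9 in free air, to see whether 16.5 mm meant a real grip. I'll also measure the knob again.

Request:
{"fn": "arm_command", "kwargs": {"translation": [[0,0,0],[0,0,0],[0,0,0],[0,0,0],[0,0,0]], "turn": [0,0,0,0,0], "hand": [0.9,0.9,0.9,0.9,0.9]}}

```text
clock: 7.75
eef_pos: [0.4587, -0.3746, 0.2203]
tool_rot: [0.755, 0.656, 0.0, 0.0]
ft_force: [0.3, -0.1, -0.3]
grip_width: 0.0256
```

Request:
{"fn": "arm_command", "kwargs": {"translation": [[0,0,0],[0,0,0],[0,0,0]], "turn": [0,0,0], "hand": [0.9,0.9,0.9]}}

```text
clock: 8.0
eef_pos: [0.4585, -0.375, 0.2201]
tool_rot: [0.755, 0.656, 0.0, 0.0]
ft_force: [0.9, -0.9, 0.1]
grip_width: 0.0082
```

```bash
cat >> h.py <<'E'
C=np.array([.483,-.2003]);Y=np.array([.14,.99]);X=np.array([.99,-.14])
def knob():
    "fit pin angle t and x offset to the red centroids in both cameras"
    from scipy.optimize import least_squares
    def f(t,x):
        a=np.radians(t);e=27*(1-np.cos(np.radians(max(0,33.56-abs(t)))))/2**.5
        return np.r_[C+X*x/1e3+Y*(-85*np.sin(a)+e)/1e3,(53+85*np.cos(a)-e)/1e3]
    out=[]
    for cam,b in [("top",(170,250,280,365)),("scene",(215,300,222,300))]:
        im,_=camera(cam);q=im.astype(int);m=np.zeros(q.shape[:2],bool);s=np.s_[b[0]:b[1],b[2]:b[3]]
        m[s]=((q[:,:,0]>80)&(q[:,:,0]>2.2*q[:,:,1])&(q[:,:,0]>2.2*q[:,:,2]))[s]
        n,l,st,ce=cv2.connectedComponentsWithStats(m.astype(np.uint8));k=1+np.argmax(st[1:,4])
        out.append((cam,int(st[k,4]),ce[k][::-1]));print(cam,st[k],ce[k][::-1].round(1))
    def res(p):
        r=[]
        for cam,_,rc in out:
            i=camera_info(cam);q=np.array(i["mtx"])@(np.array(i["world_to_cam"])@np.r_[f(*p),1])[:3]
            r+=list((q[:2]/q[2])[::-1]-rc)
        return r
    s=least_squares(res,[25,0]);print("t,x",s.x.round(1),"res",np.round(s.fun,1),"knob",f(*s.x).round(4));return s.x
E
python3 - <<'E'
from h import *
knob();o=get_obs();print(o["eef_pos"],o["grip_width"])
E
```

```text
top [339 200   7   7  36] [202.7 341.8]
scene [237 255   9   8  53] [258.2 240.8]
t,x [28.5  3.5] res [-0.4  0.  -0.2 -0.3] knob [ 0.4808 -0.2409  0.1276]
[ 0.45850566 -0.3750498   0.22007169] 0.008344825420844854
```

0.9 in free air gives 8 mm, so the 16.5 mm was a firm hold on the ball. Between the mid and last pictures, the barrel end sat about 5 mm higher and further +y at mid. So the clamp kept the knob's orientation, the barrel climbed the face instead of rolling, and it dropped back when released. I'll switch to a push: jaws shut, the finger side against the knob from -y, moving inward and up so the knob is free to rotate. The fit puts the pin at 28.5° and the knob at (0.481,-0.241,0.128).

Request:
{"fn": "arm_command", "kwargs": {"translation": [[3,0.3,3],[5,0.3,6],[7,0.3,8.5],[9,0.3,10],[10,0.3,10]], "turn": [0,0,0,0,0], "hand": [1,1,1,1,1]}}

```text
clock: 8.52
eef_pos: [0.4729, -0.2729, 0.1161]
tool_rot: [0.754, 0.656, -0.001, -0.004]
ft_force: [-0.8, 0.8, -0.4]
grip_width: -0.0004
```

Request:
{"fn": "arm_command", "kwargs": {"translation": [[0.2,0,0],[0.4,0,0],[0.6,0,0],[0.7,0,0],[0.7,0,0]], "turn": [0,0,0,0,0], "hand": [1,1,1,1,1]}}

```text
clock: 8.93
eef_pos: [0.4771, -0.2705, 0.1213]
tool_rot: [0.755, 0.656, 0.0, 0.001]
ft_force: [-0.3, -0.7, -0.3]
grip_width: 0.0
```

Request:
{"fn": "arm_command", "kwargs": {"translation": [[0.4,0,0],[0.8,0,-0.05],[1.2,0,-0.35],[1.6,0,-0.65],[2.0,0,-0.9]], "turn": [0,0,0,0,0], "hand": [1,1,1,1,1]}}

```text
clock: 9.35
eef_pos: [0.4793, -0.2493, 0.1295]
tool_rot: [0.755, 0.656, -0.0, 0.0]
ft_force: [0.1, -1.0, -0.5]
grip_width: -0.0004
```

Run:
```python
from h import *
knob();o=get_obs();print(o["eef_pos"],o["ft_force"])
```

```text
Traceback (most recent call last):
  File "h.py", line 19, in knob
    n,l,st,ce=cv2.connectedComponentsWithStats(m.astype(np.uint8));k=1+np.argmax(st[1:,4])
                                                                       ~~~~~~~~~^^^^^^^^^^
ValueError: attempt to get argmax of an empty sequence
```

Run:
```python
from h import *
s,d=camera("scene");cv2.imwrite("pics/push.png",cv2.resize(s[205:305,190:315],(625,500),interpolation=cv2.INTER_CUBIC)[:,:,::-1])
```

```text
(no output)
```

View pics/push.png

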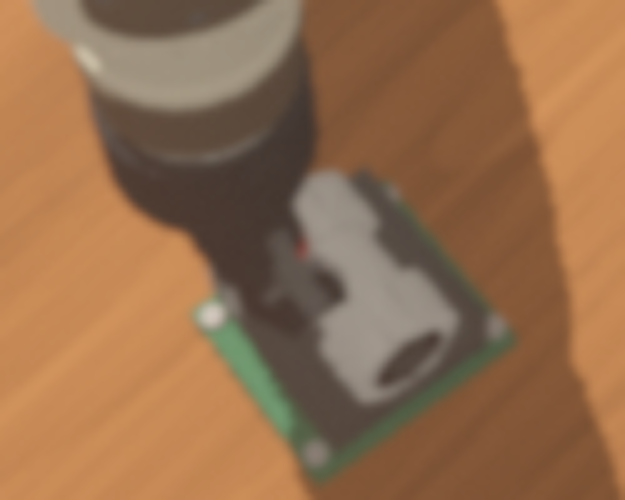

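The red shows just on the +y side of the shut fingers at scene (254,250), so the knob is being pushed and stands at about 19°. I'll carry on.

Request:
{"fn": "arm_command", "kwargs": {"translation": [[0.5,0,-0.25],[1.0,0,-0.4],[1.5,0,-0.5],[2.0,0,-0.55],[2.0,0,-0.55]], "turn": [0,0,0,0,0], "hand": [1,1,1,1,1]}}

```text
clock: 9.87
eef_pos: [0.4823, -0.2288, 0.1348]
tool_rot: [0.754, 0.656, 0.0, -0.0]
ft_force: [-0.0, 1.1, 0.6]
grip_width: 0.0002
```

Request:
{"fn": "arm_command", "kwargs": {"translation": [[0.4,0,0],[0.8,0,0],[1.0,0,0],[1.2,0,0],[1.2,0,0]], "turn": [0,0,0,0,0], "hand": [1,1,1,1,1]}}

```text
clock: 10.28
eef_pos: [0.4837, -0.218, 0.1346]
tool_rot: [0.755, 0.656, -0.0, 0.0]
ft_force: [-0.6, -0.9, -0.8]
grip_width: -0.0002
```

Request:
{"fn": "arm_command", "kwargs": {"translation": [[-1,0,0],[-4,0,0],[-8,0,0],[-12,0,-3],[-16,0,-7]], "turn": [0,0,0,0,0], "hand": [1,1,1,1,1]}}

```text
clock: 10.7
eef_pos: [0.4614, -0.3612, 0.1864]
tool_rot: [0.755, 0.656, -0.001, -0.003]
ft_force: [1.4, -0.3, -0.7]
grip_width: -0.0001
```

Run:
```python
from h import *
knob();o=get_obs();print(o["eef_pos"],o["ft_force"])
im,_=camera("top");s,_=camera("scene")
a=cv2.resize(im[165:255,280:370],(400,400),interpolation=cv2.INTER_CUBIC);b=cv2.resize(s[205:305,215:315],(400,400),interpolation=cv2.INTER_CUBIC)
cv2.imwrite("pics/after2.png",np.hstack([a,b])[:,:,::-1])
```

```text
top [321 196   6   6  29] [198.7 323.4]
scene [256 240   8   8  54] [243.6 259.4]
t,x [-1.   3.6] res [-0.3 -0.7  0.2 -0.6] knob [ 0.4872 -0.1963  0.135 ]
[ 0.46480944 -0.36679447  0.19333279] [ 0.63005661 -0.79628981  0.71022049]
```

View pics/after2.png

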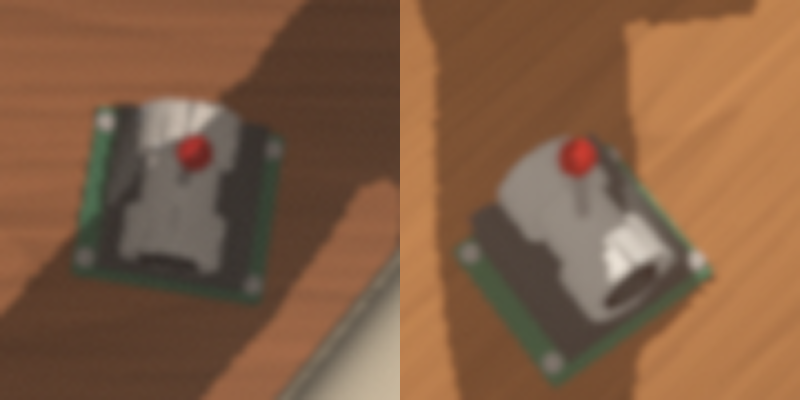

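The pin fits at -1° from upright, with residuals under 1 px. The barrel has shifted to the +y side and the tool is clear, so I'm handing in.

```bash
python3 -c "
from h import *
print(job_done())"
```

```text
the job is handed in; nothing more can be done
None
```

The silver barrel is turned upright and looks bedded on the groove's +y face; I handed the job in at about 11 s, with no verdict reported.

- **First try failed:** I gripped the red knob and followed the arc, but the clamp seems to have kept the knob from pivoting. The barrel climbed the face by about 5 mm instead of rolling, then settled back at about 28° when I let go. As far as I can tell that stayed well under the 20 mm lift limit.
- **Second try worked:** I pushed the knob inward and up from the -y side with the jaws shut, with about 1 N showing at each check.

**Last checks:**
- **Pin:** the two-camera fit puts it 1° from upright, with residuals under 1 px.
- **Barrel:** it sits about 3.6 mm along the groove from the block's centre. In the picture it has shifted towards +y, as it should when bedded. I did not measure its height or cross-groove position, because the fit assumes the bedded place.
- **Tool:** it stands about 17 cm away with no contact force.
- **Black knob:** I never reached for it. At my last check, after the first try, the detections were within about 4 px of the start. They landed on the barrel rather than the knob, so I could not confirm its position in 3D, and I did not check it again before handing in.

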